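# Ink the oblong stamp: seat it and hold the lever at the third click

### The arm

A 6-joint arm with a two-finger parallel gripper is mounted at the origin on the work surface. World frame = base frame: x ahead of the robot, y to its left, z up, the work surface at z = 0. Lengths are in m, angles in rad, forces in N, time in s.
With the tool pointing down it reaches from about 0.35 to 0.975 m from the base axis. Payload 4.9 kg.
Tool frame: the origin (TCP) lies at the very end of the fingers, on their centre line; the grasp point (between the pads) lies 19 mm behind it (manip.hold_point_z is the distance from the TCP to the grasp point, in m); z points along the fingers, y is the direction in which the jaws open and shut (so a half turn about z gives the same grasp; the last joint's range is limited). The gripper opens to 85 mm and grips with 20 to 120 N. Pads are 22 mm wide; open, the fingers measure 114 mm over their backs; the gripper's body (76 mm by 85 mm) begins 54 mm behind the grasp point. The pads swing forward as they close: fully open they stand 13 mm farther back than shut.
Start: joints at [1.146, 0.053, 1.613, -0, 1.476, -0.119], TCP at [0.188, 0.596, 0.231] pointing down, gripper open.
Joint ranges: [-3.01, 3.01], [-1.01, 2.22], [0.06, 2.58], [-1.02, 4.17], [0.09, 2.62], [-3.14, 3.14]. Speed limits (rad/s): [2.57, 2.57, 3.14, 3.14, 3.14, 3.14].

### API

Orientations are given as a rotation vector (axis times angle).
In Python, from workcell import manip, get_image gives the robot as it stands.
- The arm moves only by the tool carry_out, never from a script. Its argument "series" is a list of rows, each a list of 3 entries, a list of its own where there are three numbers: the turn, a rotation vector about the tool's x, y, z in degrees, then the shift along the tool's x, y, z in mm, then the finger opening in mm, from 0 to 85.4. A call has 1 to 10 rows; each row is the pose to reach, as a shift and turn from the pose measured when the call began, along the tool's axes at that moment; what a row does not reach only later rows make up. A row lasts 1/12 s, in which the tool goes at most 41.7 mm and 7.16 degrees, less where a joint would pass 70% of its speed; a pose out of reach is approached as far as the arm can. A call with a gripper value outside its range is refused whole. The fingers move at their own pace and stop on an object; "newtons" is the grip in N (left out, the last holds). Time passes only in rows, so rows that repeat a pose let the fingers close. It gives the time, the measured TCP pose, the force and the opening at its end, in the units of the state.
- manip.read_state(): the state, without advancing time (a new reading comes with each control period).
- get_image(name): name is "scene" or "side" or "wrist"; returns a dict with "frame" (480x640x3 uint8, red, green, blue), "mtx" (3x3 intrinsics, pixels), "rvec" (rotation vector, rad) and "tvec" (3), from world to camera coordinates, as OpenCV has them; the wrist camera has in their place "mount" (4x4, takes a point from camera to tool coordinates, whose origin is the TCP and whose axes are the flange's). Camera axes: x right, y down, z forward; pixel columns grow to the right and rows downward; lengths in m; the calibration is good to about 2 mm. The wrist camera is an equidistant fisheye: a pixel r from the principal point sees the ray r / f radians off the axis. A picture is of the moment at which its call begins: read the wrist's pose just before it. There is no depth.
- manip.finish_job(): hands the job in, once; it reports no verdict.
The state is a dict: "clock": time; "joint_pos": joint angles; "joint_vel": joint speeds; "tau": joint torques, N m; "position": TCP position; "ee_rot": TCP orientation; "ft_force": force on the tool from outside, world axes, zero at the start; "wrist_torque": the same for the moment, N m; "width": finger opening in m.
Only numpy, scipy, OpenCV 4.12 (cv2) and the standard library are available. Lean on these libraries where they do the work, as an engineer would, in place of code of your own. Each camera call takes 0.05 s, during which the arm holds its last target. There are 200 camera calls.

### The job

Press the oblong stamp, handle up, flush into the recess of the stamp inker and let go of it. Then press the inker's sprung lever down, past the first two clicks to the third, so that the ink pad is pressed fully against the stamp, and finish while still holding the lever down there with the fingers: it springs back if released. Leave everything else on the table where it is.

Things in the scene. Friction and masses are not known exactly. Their poses are not given: they have to be found in the camera images.
- oblong_grip (a point): Middle of the handle of the oblong stamp (hard taupe silicone, 75 g, standing loose, left or right of the inker). Foot 46 (x) by 30 (y) by 16 mm high; on it a handle 40 (x) by 22 (y) by 38 mm high, leaving a shoulder 16 mm up; 54 mm in all. The point is 37 mm above the underside, 17 mm below the top. z up. Grip the handle across its 22 mm (y), fingertips above the shoulder.
- oblong_stamp: The same stamp; origin at the centre of its underside, same axes. It fits the recess handle up, either way round.
- recess (a point): Centre of the mouth of the recess, in the inker's flat top face 62 mm above the table. Recess 50 (its x) by 34 (its y) mm, 16 mm deep: 2 mm of play round the stamp's foot; when seated, the stamp's shoulder is level with the face and its handle's middle 21 mm above this point. z up; y points level along the inker to hinge and paddle.
- inker: The stamp inker, fixed to the table at varying place and yaw: a grey bed 110 (x) by 118 (y) by 62 mm high with the recess in its top, then the hinge cheeks, then the lever with its paddle towards +y, on a black base 297 mm long. Origin on the table, 75 mm from the recess centre (which is at y -75 mm), axes as recess.
- hinge (a point): Centre of the lever's hinge, 95 mm from the recess along the inker's +y, 50 mm above the table, axes as recess. The lever turns about this x axis; the paddle end goes down as it is pressed.
- paddle (a point): Black paddle on the lever's end, 50 (x) by 42 (along the lever) by 12 mm; this point is the centre of its top face, 125 mm from the hinge. The face is about 109 mm above the table with the lever up, 46 at the third click, 41 at the stop. Push it down from above with shut fingers along its arc about the hinge; it also moves outward some 14 mm.
- lever (a joint): Lever angle (rad): 0 up at rest, grows as the paddle goes down. Ridges at about 0.12, 0.28, 0.44; clicks at about 0.20, 0.36 and, third, from 0.49; solid stop at 0.56. Third click to stop is all right. A spring returns it to 0; clicks are felt but do not hold. At the paddle: 4 to 9 N on the way, rising and dipping at each click, about 8 N to hold.
- round_grip (a point): The other stamp, same silicone: round foot 42 mm across, 16 mm high, and round handle 28 mm across, 54 mm high in all. Point on its axis 37 mm above the underside. Left or right of the inker, opposite the oblong one. Leave it.
- teapot: Loose white ceramic teapot-shaped pencil holder, 108 mm across, 95 mm high, pencils to 170 mm, spout along +y, handle along -y; origin at the centre of its underside. At the far left. Leave it.
- set_square: Loose clear plastic set square, 105 by 170 mm overall and 4 mm thick, lying flat at the far middle; origin in its middle on the underside. Leave it.
- stacking_box: Loose open wooden stacking box 100 by 80 by 55 mm, left; origin at the centre of its underside. Leave it.
- glue_pot: Loose white jar 60 mm across, 80 mm high, right; origin at the centre of its underside. Leave it.
- eraser: Loose white eraser 55 by 24 by 13 mm lying near the robot, right; origin at the centre of its underside. Leave it.
There are look-alikes about, which are no part of the job. Leave any blue look-alike of the oblong_stamp alone.

How it is judged:
On the way, in this order (a step that is already met when the one before it is completed fails the run):
1. the oblong stamp sits flush in the recess and is let go (horizontal distance between oblong_grip and recess below 0.004 m and z of oblong_grip in the frame of recess between 0.018 and 0.023 m and angle between oblong_grip's own z axis and vertical below 0.06 rad and contact force between the fingers and oblong_stamp below 0.3 N), for 0.2 s.
2. with the stamp seated, the fingers hold the lever down at the third click (horizontal distance between oblong_grip and recess below 0.004 m and z of oblong_grip in the frame of recess between 0.018 and 0.023 m and angle between oblong_grip's own z axis and vertical below 0.06 rad and value of joint lever above 0.485 rad and contact force between the fingers and lever above 2 N), for 0.3 s.
At the end, for the whole second after the job is handed in: The oblong stamp is upright (0.06 rad) in the recess, within 4 mm of its centre, its shoulder within 2 mm of the top face, not touched by the fingers; the lever is still, at the third click (above 0.485 rad), held by the fingers pressing the lever with over 2 N (all of step 2 and contact force between the fingers and oblong_stamp below 0.3 N and velocity of joint lever between -0.1 and 0.1 rad/s); the arm keeps its last pose, push and grip.
It fails at once if another thing on the table is moved more than 30 mm (distance of any of round_grip, teapot, set_square, stacking_box, glue_pot, eraser from where it was at the start of the episode above 0.03 m).
It also fails if it takes over 58 s, if anything falls off the work surface, if the arm or the gripper's body presses on something with over 40 N, if the wrist force passes 120 N, or if a joint passes its speed limit or range.

## Working session

There is one attempt and no reset: what is moved stays moved. The work goes in short steps, Python scripts to look and compute and a tool call to move; the robot and the scene stay as the last step left them, time stands still between calls to the robot, and variables do not carry over. Pictures are saved under pics/ and viewed, about 8 in all and at most 12, crops included, and the job is handed in when it is done.

Besides the shell and the picture viewer there is one more tool, called after "Request:" by a JSON object that holds its "method" and its "body". carry_out: Moves the arm, as the interface text tells. Its arguments: {"type":"object","properties":{"series":{"type":"array"},"newtons":{"type":"number"}},"required":["series"]}

```bash
mkdir -p pics; ls; python3 - <<'E'
from workcell import manip, get_image
import cv2, numpy as np, pickle
s=manip.read_state(); print({k:np.round(v,3).tolist() for k,v in s.items()}, manip.hold_point_z)
d={}
for n in ("scene","side"):
    d[n]=get_image(n); print(n,d[n]["mtx"].tolist(),d[n]["rvec"],d[n]["tvec"])
    cv2.imwrite(f"pics/{n}0.png",d[n]["frame"][:,:,::-1])
pickle.dump(d,open("im0.pkl","wb"))
E
```

```text
pics
{'clock': 0.0, 'joint_pos': [1.146, 0.053, 1.614, 0.0, 1.476, -0.119], 'joint_vel': [0.001, 0.001, -0.0, -0.001, -0.002, -0.0], 'tau': [0.002, -39.367, -37.019, 0.0, 0.007, -0.0], 'position': [0.188, 0.595, 0.23], 'ee_rot': [-0.478, -3.104, 0.003], 'ft_force': [-0.67, 0.084, -0.436], 'wrist_torque': [-0.003, -0.049, -0.014], 'width': 0.086} 0.0187
scene [[515.4339920214542, 0.0, 318.19416201188045], [0.0, 515.4339920214542, 240.56964779942345], [0.0, 0.0, 1.0]] [ 0.88141986  2.45369361 -1.16203871] [ 0.42381541 -0.15836912  1.57757577]
side [[475.56257516832716, 0.0, 320.3469510335694], [0.0, 475.56257516832716, 239.7473480592535], [0.0, 0.0, 1.0]] [ 2.29332449 -0.12951019  0.03943187] [-0.560555    0.12632319  1.15828136]
```

View pics/scene0.png

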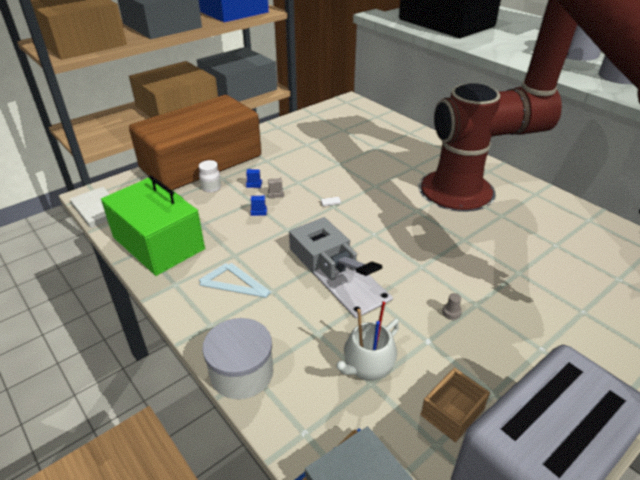

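View pics/side0.png

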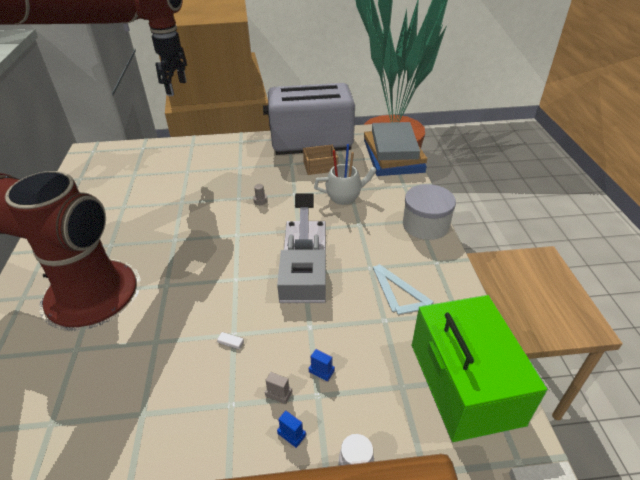

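Candidates for the oblong stamp: the taupe one at side (278,388) / scene (275,188), blue look-alikes at side (322,365) and (292,430), and the round taupe one at side (260,194). By the description I choose the taupe one at (278,388). I'll check it in a close crop together with the inker.

```bash
cat > h.py <<'E'
import cv2, numpy as np
from scipy.spatial.transform import Rotation as R
def cam(d): 
    Rm=cv2.Rodrigues(np.array(d["rvec"]))[0]; return Rm,np.array(d["tvec"]).ravel()
def ray(d,px):
    Rm,t=cam(d); v=np.linalg.inv(d["mtx"])@np.array([px[0],px[1],1.]); return -Rm.T@t, Rm.T@v
def plane(d,px,z):
    o,v=ray(d,px); return o+v*(z-o[2])/v[2]
def proj(d,p):
    return cv2.projectPoints(np.array(p,float).reshape(-1,3),np.array(d["rvec"]),np.array(d["tvec"]),np.array(d["mtx"]),None)[0].reshape(-1,2)
def tri(d1,p1,d2,p2):
    o1,v1=ray(d1,p1);o2,v2=ray(d2,p2)
    a=np.linalg.lstsq(np.c_[v1,-v2],o2-o1,rcond=None)[0]
    q1,q2=o1+a[0]*v1,o2+a[1]*v2; return (q1+q2)/2,np.linalg.norm(q1-q2)
E
python3 - <<'E'
import pickle,cv2,numpy as np
from h import *
d=pickle.load(open("im0.pkl","rb"))
def crop(n,x,y,w,h,k): return cv2.resize(d[n]["frame"][y:y+h,x:x+w,::-1],None,fx=k,fy=k,interpolation=cv2.INTER_CUBIC)
A=crop("side",255,185,90,120,5)   # 450x600
B=crop("side",255,365,50,50,6)    #300x300
C=crop("scene",255,165,50,50,6)
cv2.imwrite("pics/crop1.png",np.hstack([A,np.vstack([B,C])]))
print(tri(d["side"],(278,388),d["scene"],(275,188)))
print(tri(d["side"],(302,267),d["scene"],(319,237)))
E
```

```text
(array([ 0.44547951, -0.32910925,  0.02361303]), np.float64(0.0004300718281946133))
(array([ 0.51732613, -0.03426451,  0.05624951]), np.float64(0.0007381102303909806))
```

View pics/crop1.png

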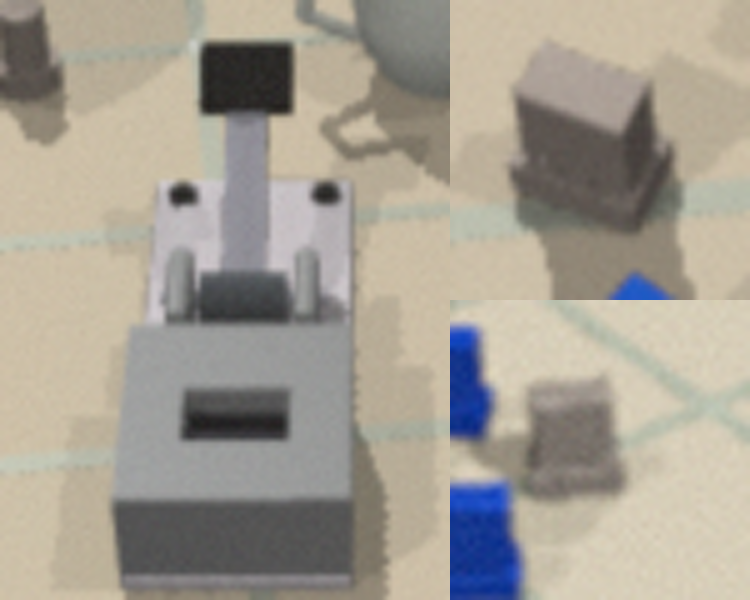

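The crop shows the taupe oblong stamp with its oblong handle and shoulder, top-face corners near side (271,372)-(284,387). The recess mouth spans side (291–313, 262–273), and the paddle is at side (304,200).

```bash
python3 - <<'E'
import pickle
from h import *
d=pickle.load(open("im0.pkl","rb"));S=d["side"]
f=lambda p,k,o:((np.array(p)+.5)/k-.5+o)
def rep(name,pts,k,o,z):
    P=np.array([plane(S,f(p,k,np.array(o)),z) for p in pts]); e=[np.linalg.norm(P[i]-P[(i+1)%4]) for i in range(4)]
    a=P[1]-P[0]+P[2]-P[3]; print(name,P.mean(0).round(4),"edges",np.round(e,4),"yaw of edge0",np.degrees(np.arctan2(a[1],a[0])).round(1))
rep("handle top",[(95,42),(202,82),(175,135),(65,88)],6,(255,365),.054)
rep("recess",[(183,389),(290,389),(289,439),(182,439)],5,(255,185),.062)
rep("bed",[(130,325),(352,325),(352,500),(113,500)],5,(255,185),.062)
rep("paddle",[(202,42),(293,42),(292,115),(203,112)],5,(255,185),.109)
E
```

```text
handle top [ 0.4458 -0.3283  0.054 ] edges [0.0384 0.0203 0.0399 0.0187] yaw of edge0 -30.2
recess [ 0.5162 -0.0409  0.062 ] edges [0.0512 0.0334 0.05   0.0334] yaw of edge0 -6.9
bed [ 0.5168 -0.0378  0.062 ] edges [0.1093 0.1171 0.1088 0.1173] yaw of edge0 -6.9
paddle [0.5397 0.1594 0.109 ] edges [0.0485 0.0633 0.0459 0.061 ] yaw of edge0 -8.7
```

```bash
cat > go.py <<'E'
import sys, numpy as np
from workcell import manip
from scipy.spatial.transform import Rotation as R
def goal(p,yaw,tilt=0):
    """turn (deg) and shift (mm) in tool axes to reach TCP p, tool down, jaw axis y at yaw deg"""
    s=manip.read_state(); Rn=R.from_rotvec(s["ee_rot"])
    y=np.array([np.cos(np.radians(yaw)),np.sin(np.radians(yaw)),0]); z=np.array([0,0,-1.])
    Rt=R.from_matrix(np.c_[np.cross(y,z),y,z])
    return np.degrees((Rn.inv()*Rt).as_rotvec()).round(2), (Rn.inv().apply(np.array(p)-s["position"])*1e3).round(1)
if __name__=="__main__":
    s=manip.read_state(); print(s["clock"],np.round(s["position"],4),"F",np.round(s["ft_force"],2),"w",round(float(s["width"]),4))
    a=list(map(float,sys.argv[1:]))
    for i in range(0,len(a),4): print(a[i:i+4],*[x.tolist() for x in goal(a[i:i+3],a[i+3])])
E
python3 go.py .42 .15 .25 66 .4458 -.3283 .20 60
python3 - <<'E'
import pickle
from h import *
S=pickle.load(open("im0.pkl","rb"))
f=cv2.cvtColor(S["side"]["frame"],cv2.COLOR_RGB2HSV); m=cv2.inRange(f,(105,150,60),(130,255,255))
n,l,st,c=cv2.connectedComponentsWithStats(m)
for i in range(1,n):
    if st[i,4]>100: print(c[i],st[i,4],plane(S["side"],c[i],.03).round(3))
E
```

```text
0.1 [0.1879 0.5955 0.2302] F [-0.27 -0.12 -0.19] w 0.0856
[0.42, 0.15, 0.25, 66.0] [-0.11, -0.0, 6.48] [-355.4, -355.0, -19.2]
[0.4458, -0.3283, 0.2, 60.0] [-0.11, 0.0, 12.48] [-524.0, -803.2, 31.6]
[321.076 364.996] 500 [ 0.535 -0.291  0.03 ]
[290.66062603 428.69028007] 607 [ 0.465 -0.418  0.03 ]
```

Request:
{"method": "carry_out", "body": {"series": [[[0, 0, 2], [-120, -120, -19], 85], [[0, 0, 6], [-355, -355, -19], 85], [[0, 0, 6], [-355, -355, -19], 85], [[0, 0, 6], [-355, -355, -19], 85], [[0, 0, 6], [-355, -355, -19], 85], [[0, 0, 6], [-355, -355, -19], 85], [[0, 0, 6], [-355, -355, -19], 85], [[0, 0, 6], [-355, -355, -19], 85], [[0, 0, 6], [-355, -355, -19], 85], [[0, 0, 6], [-355, -355, -19], 85]], "newtons": 40}}

```text
clock: 0.93
position: [0.38, 0.2246, 0.2468]
ee_rot: [-0.64, -3.075, 0.003]
ft_force: [0.5, 0.2, -0.4]
width: 0.0848
```

```bash
python3 go.py .4458 -.3283 .20 60
```

```text
0.9333 [0.38   0.2246 0.2468] F [ 0.55  0.22 -0.36] w 0.0848
[0.4458, -0.3283, 0.2, 60.0] [-0.11, 0.01, 6.5] [-280.7, -480.8, 47.7]
```

Request:
{"method": "carry_out", "body": {"series": [[[0, 0, 2], [-140, -240, 5], 60], [[0, 0, 6.5], [-281, -481, 30], 60], [[0, 0, 6.5], [-281, -481, 30], 60], [[0, 0, 6.5], [-281, -481, 30], 60], [[0, 0, 6.5], [-281, -481, 30], 60], [[0, 0, 6.5], [-281, -481, 30], 60], [[0, 0, 6.5], [-281, -481, 30], 60], [[0, 0, 6.5], [-281, -481, 30], 60], [[0, 0, 6.5], [-281, -481, 30], 60], [[0, 0, 6.5], [-281, -481, 48], 60]]}}

```text
clock: 1.77
position: [0.4289, -0.1886, 0.2221]
ee_rot: [0.814, 3.033, -0.003]
ft_force: [0.5, -0.1, -0.1]
width: 0.0599
```

```bash
python3 go.py .4458 -.3283 .15 60
```

```text
1.7667 [ 0.4289 -0.1886  0.2221] F [ 0.48 -0.09 -0.06] w 0.0599
[0.4458, -0.3283, 0.15, 60.0] [-0.1, 0.1, -0.04] [-84.4, -112.3, 72.4]
```

Request:
{"method": "carry_out", "body": {"series": [[[-0.1, 0.1, 0], [-42, -56, 36], 60], [[-0.1, 0.1, 0], [-84, -112, 72], 60], [[-0.1, 0.1, 0], [-84, -112, 72], 60], [[-0.1, 0.1, 0], [-84, -112, 72], 60], [[-0.1, 0.1, 0], [-84, -112, 72], 60], [[-0.1, 0.1, 0], [-84, -112, 72], 60], [[-0.1, 0.1, 0], [-84, -112, 72], 60], [[-0.1, 0.1, 0], [-84, -112, 72], 60]]}}

```text
clock: 2.43
position: [0.446, -0.3271, 0.1513]
ee_rot: [0.812, 3.033, -0.001]
ft_force: [-0.1, -0.4, 1.0]
width: 0.0599
```

```bash
python3 go.py .4458 -.3283 .02 60; python3 - <<'E'
from workcell import manip,get_image
import pickle,cv2,numpy as np
s=manip.read_state(); w=get_image("wrist"); pickle.dump((s,w),open("w1.pkl","wb"))
print(np.round(w["mtx"],2).tolist(),np.round(w["mount"],4).tolist())
cv2.imwrite("pics/w1.png",w["frame"][:,:,::-1])
E
```

```text
2.4333 [ 0.446  -0.3271  0.1513] F [-0.14 -0.42  0.97] w 0.0599
[0.4458, -0.3283, 0.02, 60.0] [-0.0, 0.08, 0.02] [-0.3, -1.2, 131.3]
[[371.65, 0.0, 318.05], [0.0, 371.65, 239.9], [0.0, 0.0, 1.0]] [[-0.0002, -0.9657, -0.2598, 0.0654], [1.0, -0.0, -0.0008, 0.0002], [0.0008, -0.2598, 0.9657, -0.1435], [0.0, 0.0, 0.0, 1.0]]
```

View pics/w1.png

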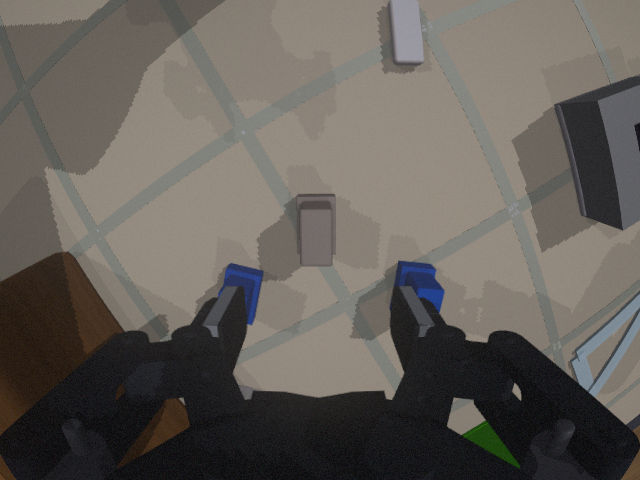

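The wrist view shows the handle's top face at about (301–332, 207–265), almost square to the jaws.

```bash
cat >> h.py <<'E'
def wplane(s,w,px,z):
    K=w["mtx"]; u=np.array([(px[0]-K[0][2])/K[0][0],(px[1]-K[1][2])/K[1][1]]); r=np.hypot(*u)
    v=np.r_[u*np.sinc(r/np.pi),np.cos(r)]
    M=np.array(w["mount"]); Rt=R.from_rotvec(s["ee_rot"])
    v=Rt.apply(M[:3,:3]@v); o=Rt.apply(M[:3,3])+s["position"]
    return o+v*(z-o[2])/v[2]
E
python3 - <<'E'
import pickle
from h import *
s,w=pickle.load(open("w1.pkl","rb"))
def rep(pts,z):
    P=np.array([wplane(s,w,p,z) for p in pts]);a=P[2]-P[1]+P[3]-P[0];b=P[1]-P[0]+P[2]-P[3]
    print(P.mean(0).round(4),[round(float(np.linalg.norm(P[i]-P[(i+1)%4])),4) for i in range(4)],np.degrees(np.arctan2(a[1],a[0])),np.degrees(np.arctan2(b[1],b[0])))
rep([(301,208),(331,208),(332,265.5),(302,265.5)],.054)
g=cv2.cvtColor(w["frame"],cv2.COLOR_RGB2GRAY).astype(int)
print(g[235,285:350].tolist()); print(g[185:275,316].tolist())
E
```

```text
[ 0.4434 -0.3268  0.054 ] [0.0197, 0.0399, 0.0206, 0.0399] -29.084718551947653 60.019234023786154
[109, 107, 105, 109, 105, 105, 107, 104, 104, 102, 98, 94, 80, 81, 73, 81, 96, 108, 110, 107, 110, 112, 110, 108, 108, 112, 111, 108, 110, 112, 109, 110, 108, 111, 111, 110, 112, 113, 109, 110, 114, 112, 112, 111, 111, 107, 96, 93, 107, 104, 105, 130, 131, 130, 130, 129, 131, 130, 126, 127, 130, 131, 129, 130, 130]
[133, 133, 134, 131, 134, 136, 132, 134, 121, 71, 77, 83, 105, 105, 102, 95, 81, 76, 73, 79, 75, 74, 77, 80, 92, 109, 109, 111, 108, 109, 110, 112, 112, 111, 110, 110, 113, 111, 111, 111, 111, 111, 109, 110, 112, 110, 111, 109, 110, 111, 110, 110, 113, 112, 108, 110, 111, 109, 110, 110, 111, 111, 114, 110, 111, 112, 110, 109, 111, 109, 111, 109, 111, 110, 111, 111, 110, 112, 110, 104, 98, 120, 140, 143, 139, 140, 142, 141, 141, 141]
```

```bash
python3 go.py .4434 -.3268 .06 60.5 .4434 -.3268 .021 60.5
```

```text
2.4833 [ 0.4461 -0.327   0.1516] F [-0.14  0.17 -0.  ] w 0.06
[0.4434, -0.3268, 0.06, 60.5] [-0.02, 0.11, -0.46] [2.6, -1.1, 91.6]
[0.4434, -0.3268, 0.021, 60.5] [-0.02, 0.11, -0.46] [2.7, -1.1, 130.6]
```

Request:
{"method": "carry_out", "body": {"series": [[[0, 0.1, -0.5], [2.6, -1.1, 30], 55], [[0, 0.1, -0.5], [2.6, -1.1, 60], 55], [[0, 0.1, -0.5], [2.6, -1.1, 85], 55], [[0, 0.1, -0.5], [2.6, -1.1, 105], 55], [[0, 0.1, -0.5], [2.6, -1.1, 118], 55], [[0, 0.1, -0.5], [2.6, -1.1, 126], 55], [[0, 0.1, -0.5], [2.6, -1.1, 130], 55], [[0, 0.1, -0.5], [2.6, -1.1, 130], 55], [[0, 0.1, -0.5], [2.6, -1.1, 130], 55]]}}

```text
clock: 3.23
position: [0.4444, -0.3274, 0.023]
ee_rot: [0.798, 3.036, -0.002]
ft_force: [0.8, 0.5, 0.1]
width: 0.055
```

```bash
python3 go.py .4434 -.3268 .021 60.5
```

```text
3.2333 [ 0.4444 -0.3274  0.023 ] F [0.76 0.48 0.1 ] w 0.055
[0.4434, -0.3268, 0.021, 60.5] [-0.05, 0.13, 0.06] [1.1, 0.1, 2.0]
```

Request:
{"method": "carry_out", "body": {"series": [[[0, 0, 0], [1.1, 0, 2], 55], [[0, 0, 0], [1.1, 0, 2], 55], [[0, 0, 0], [1.1, 0, 2], 15], [[0, 0, 0], [1.1, 0, 2], 15], [[0, 0, 0], [1.1, 0, 2], 15], [[0, 0, 0], [1.1, 0, 2], 15], [[0, 0, 0], [1.1, 0, 2], 15], [[0, 0, 0], [1.1, 0, 2], 15], [[0, 0, 0], [1.1, 0, 2], 15], [[0, 0, 0], [1.1, 0, 2], 15]], "newtons": 40}}

```text
clock: 4.07
position: [0.4436, -0.3272, 0.0213]
ee_rot: [0.798, 3.036, -0.003]
ft_force: [-0.8, -0.2, 4.2]
width: 0.0213
```

```bash
python3 go.py .4434 -.3268 .18 60.5
```

```text
4.0667 [ 0.4436 -0.3272  0.0213] F [-0.83 -0.18  4.17] w 0.0213
[0.4434, -0.3268, 0.18, 60.5] [-0.06, 0.17, 0.05] [-0.1, 0.0, -158.7]
```

Request:
{"method": "carry_out", "body": {"series": [[[0, 0, 0], [0, 0, -10], 15], [[0, 0, 0], [0, 0, -30], 15], [[0, 0, 0], [0, 0, -60], 15], [[0, 0, 0], [0, 0, -90], 15], [[0, 0, 0], [0, 0, -120], 15], [[0, 0, 0], [0, 0, -140], 15], [[0, 0, 0], [0, 0, -140], 15], [[0, 0, 0], [0, 0, -140], 15]]}}

```text
clock: 4.73
position: [0.4438, -0.3272, 0.1627]
ee_rot: [0.797, 3.034, -0.005]
ft_force: [-0.4, 0.3, -1.1]
width: 0.0215
```

```bash
python3 go.py .5165 -.0395 .16 83
```

```text
4.7333 [ 0.4438 -0.3272  0.1627] F [-0.43  0.3  -1.09] w 0.0215
[0.5165, -0.0395, 0.16, 83.0] [-0.16, 0.29, -22.44] [78.1, 286.3, 1.8]
```

Request:
{"method": "carry_out", "body": {"series": [[[0, 0, -2], [6, 20, 0], 15], [[0, 0, -5], [15, 55, 0], 15], [[0, 0, -9], [24, 90, 0], 15], [[0, 0, -12], [33, 125, 0], 15], [[0, 0, -16], [43, 160, 0], 15], [[0, 0, -19], [53, 195, 0], 15], [[-0.1, 0.2, -21], [63, 230, 1], 15], [[-0.1, 0.2, -22.4], [70, 260, 2], 15], [[-0.1, 0.2, -22.4], [75, 278, 2], 15], [[-0.1, 0.2, -22.4], [78, 286, 2], 15]]}}

```text
clock: 5.57
position: [0.5151, -0.037, 0.1568]
ee_rot: [-0.188, -3.132, 0.0]
ft_force: [-0.3, -0.3, -0.5]
width: 0.0214
```

Request:
{"method": "carry_out", "body": {"series": [[[0, 0, 0], [0, 0, 0], 15], [[0, 0, 0], [0, 0, 0], 15], [[0, 0, 0], [0, 0, 0], 15], [[0, 0, 0], [0, 0, 0], 15]]}}

```text
clock: 5.9
position: [0.5147, -0.0382, 0.1563]
ee_rot: [-0.191, -3.131, 0.0]
ft_force: [0.0, 0.1, -0.7]
width: 0.0214
```

```bash
python3 go.py .5165 -.0395 .16 83; python3 - <<'E'
from workcell import manip,get_image
import pickle,cv2,numpy as np
s=manip.read_state(); w=get_image("wrist"); pickle.dump((s,w),open("w2.pkl","wb"))
cv2.imwrite("pics/w2.png",w["frame"][:,:,::-1])
E
```

```text
5.9 [ 0.5147 -0.0382  0.1563] F [ 0.04  0.11 -0.73] w 0.0214
[0.5165, -0.0395, 0.16, 83.0] [-0.03, -0.25, 0.03] [-2.0, -1.1, -3.7]
```

View pics/w2.png

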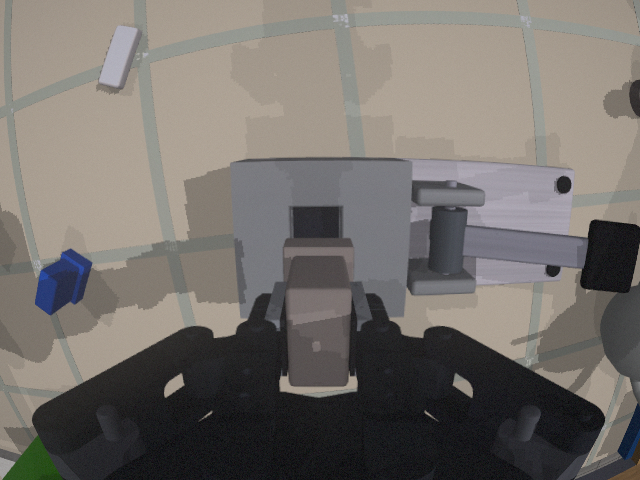

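The held stamp hides most of the recess; its robot-side edge shows at row ~206, columns 291–342. The bed spans columns 232–411 and starts at row 159. The handle's top in the hand spans rows 288–385. I'll shift back 45 mm for a free view.

Request:
{"method": "carry_out", "body": {"series": [[[0, -0.2, 0], [-20, -1, -4], 15], [[0, -0.2, 0], [-47, -1, -4], 15], [[0, -0.2, 0], [-47, -1, -4], 15], [[0, -0.2, 0], [-47, -1, -4], 15], [[0, -0.2, 0], [-47, -1, -4], 15], [[0, -0.2, 0], [-47, -1, -4], 15]]}}

```text
clock: 6.45
position: [0.5606, -0.0451, 0.1603]
ee_rot: [-0.192, -3.135, 0.001]
ft_force: [0.8, -0.8, -1.0]
width: 0.0217
```

```bash
python3 - <<'E'
from workcell import manip,get_image
import pickle,cv2,numpy as np
s=manip.read_state(); w=get_image("wrist"); sc=get_image("scene"); sd=get_image("side"); pickle.dump((s,w,sc,sd),open("w3.pkl","wb"))
print(s["position"],s["ee_rot"])
A=cv2.resize(w["frame"][140:400,220:430,::-1],None,fx=2.3,fy=2.3,interpolation=cv2.INTER_CUBIC)
cv2.imwrite("pics/w3.png",A)
E
```

```text
[ 0.56061263 -0.04509897  0.16026011] [-1.91880547e-01 -3.13462589e+00  6.26273563e-04]
```

View pics/w3.png

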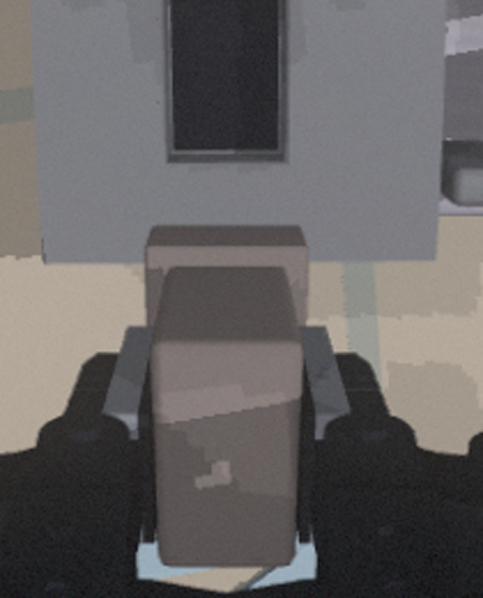

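The crop shows the recess mouth columns ~293–345 with its far-from-robot edge at row ~210. The bed's edge is at row ~253, and the held stamp's handle top spans rows ~289–385. Next I'll take the exact edges from profiles.

```bash
python3 - <<'E'
import pickle
from h import *
s,w,sc,sd=pickle.load(open("w3.pkl","rb"))
g=cv2.GaussianBlur(cv2.cvtColor(w["frame"],cv2.COLOR_RGB2GRAY),(3,3),0).astype(int)
print("row150",*g[150,280:360]); print("row190",*g[190,280:360]); print("col318",*g[60:260,318])
Rt=R.from_rotvec(s["ee_rot"])
print("bed row 170 left/right:",[i for i in range(200,440) if abs(g[170,i+1]-g[170,i-1])>18])
print("row 340 handle", *g[340,275:365]); print("col 318 low",*g[235:395:1,318])
def tool(px,z): return Rt.inv().apply(wplane(s,w,px,z)-s["position"])*1e3
zt=s["position"][2]+.054-.021
print("handle top (tool mm)",[tool(p,zt).round(1).tolist() for p in [(290,289),(350,289),(348,385),(290,385)]])
E
```

```text
row150 119 118 118 118 119 119 119 118 117 114 104 92 91 93 76 55 48 46 46 46 47 47 47 47 46 46 48 48 47 47 46 46 47 48 48 47 46 47 48 48 48 48 47 46 44 43 42 42 43 43 42 42 42 42 42 43 43 43 43 43 52 68 74 73 81 97 110 117 119 119 119 121 124 127 127 126 126 126 126 126
row190 127 127 126 126 126 126 126 126 125 125 120 108 94 92 84 63 48 46 45 45 44 43 43 43 43 45 46 45 44 45 45 46 47 46 45 46 46 46 45 45 45 44 44 43 43 42 41 41 40 41 41 41 41 41 41 42 44 43 43 46 56 71 76 77 87 105 120 125 124 124 125 126 126 126 127 126 126 126 126 126
col318 158 158 157 158 157 157 157 157 158 157 157 157 158 158 157 157 157 156 157 158 158 159 159 158 157 157 158 154 141 126 121 121 121 122 122 122 121 121 122 122 123 122 122 122 122 122 122 122 122 120 120 120 121 121 120 121 120 120 120 120 120 120 120 121 120 120 120 120 120 120 120 119 111 97 83 74 61 49 44 44 46 47 46 46 47 46 46 47 47 47 48 47 47 47 48 48 47 47 48 48 48 46 45 46 47 46 46 46 47 47 47 46 46 45 46 45 44 46 46 44 45 45 45 45 45 45 45 45 44 44 45 45 46 46 44 44 45 45 46 45 45 45 45 45 57 82 94 82 74 79 95 111 118 121 123 125 1
[... 506 characters left out ...]
 38 35 35 36 36 37 39 38 37
col 318 low 125 122 110 91 80 78 78 78 78 79 79 88 106 118 121 122 122 123 123 119 105 85 77 78 79 78 78 78 79 79 78 79 79 79 79 79 80 80 78 78 79 79 80 80 80 81 81 80 80 80 80 81 86 95 105 112 117 118 119 119 120 121 121 121 120 120 121 121 121 122 122 124 127 129 130 130 131 131 131 130 130 130 130 128 119 106 100 101 100 99 100 100 99 99 99 98 99 99 98 98 98 99 100 100 102 112 123 126 126 127 127 126 123 119 115 104 91 86 86 87 86 88 88 87 87 87 87 86 86 87 87 86 87 86 86 87 87 86 86 86 85 86 87 87 86 85 84 84 83 83 88 111 144 163 165 165 165 165 165 165
handle top (tool mm) [[19.3, -9.0, -33.0], [19.3, 10.3, -33.0], [-19.2, 11.0, -33.0], [-19.2, -10.2, -33.0]]
```

```bash
python3 - <<'E'
import pickle
from h import *
s,w,sc,sd=pickle.load(open("w3.pkl","rb"))
Rt=R.from_rotvec(s["ee_rot"])
def tool(px,z): return Rt.inv().apply(wplane(s,w,px,z)-s["position"])*1e3
P={k:tool(p,.062) for k,p in dict(l1=(290.5,150),r1=(345.5,150),l2=(291.2,190),r2=(345,190),t=(318,132.8),b=(318,209.8),bedT=(318,88.3),bedB=(318,253)).items()}
for k in P: print(k,P[k].round(1))
c=np.array([(P['t']+P['b'])[0]/2,(P['l1']+P['r1']+P['l2']+P['r2'])[1]/4,P['t'][2]])
print("centre tool",c,"world",Rt.apply(c/1e3)+s["position"])
m=(P['l1']+P['r1']-P['l2']-P['r2']); print("skew deg of recess long axis in tool",np.degrees(np.arctan2(m[1],m[0])))
E
```

```text
l1 [ 60.5 -17.9  98.3]
r1 [60.5 17.6 98.3]
l2 [ 34.3 -17.7  98.3]
r2 [34.3 17.6 98.3]
t [71.6 -0.1 98.3]
b [21.  -0.1 98.3]
bedT [ 1.008e+02 -1.000e-01  9.840e+01]
bedB [-8.8 -0.1 98.3]
centre tool [ 4.63076043e+01 -7.75124128e-02  9.83370444e+01] world [ 0.51453103 -0.03956032  0.06197285]
skew deg of recess long axis in tool -0.1301252139937333
```

```bash
python3 go.py .5145 -.0396 .100 83
```

```text
6.6 [ 0.5608 -0.0448  0.1605] F [-0.09 -0.34 -0.12] w 0.0211
[0.5145, -0.0396, 0.1, 83.0] [-0.02, -0.02, 0.02] [46.6, -0.4, 60.5]
```

Request:
{"method": "carry_out", "body": {"series": [[[0, 0, 0], [20, 0, 0], 15], [[0, 0, 0], [40, -0.4, 10], 15], [[0, 0, 0], [46.4, -0.4, 35], 15], [[0, 0, 0], [46.4, -0.4, 55], 15], [[0, 0, 0], [46.4, -0.4, 66], 15], [[0, 0, 0], [46.4, -0.4, 68], 15], [[0, 0, 0], [46.4, -0.4, 68], 15], [[0, 0, 0], [46.4, -0.4, 68], 15], [[0, 0, 0], [46.4, -0.4, 68], 15]]}}

```text
clock: 7.35
position: [0.516, -0.0399, 0.0942]
ee_rot: [0.191, 3.133, -0.001]
ft_force: [0.6, 0.1, 0.2]
width: 0.0215
```

```bash
python3 go.py .5145 -.0396 .067 83
```

```text
7.35 [ 0.516  -0.0399  0.0942] F [0.62 0.1  0.18] w 0.0215
[0.5145, -0.0396, 0.067, 83.0] [-0.04, 0.14, 0.02] [1.6, 0.2, 27.2]
```

Correct the residual, then descend gently in two stages.

Request:
{"method": "carry_out", "body": {"series": [[[0, 0.1, 0], [1.6, 0, 2], 15], [[0, 0.1, 0], [1.6, 0, 4], 15], [[0, 0.1, 0], [1.6, 0, 6], 15], [[0, 0.1, 0], [1.6, 0, 8], 15], [[0, 0.1, 0], [1.6, 0, 10], 15], [[0, 0.1, 0], [1.6, 0, 12], 15], [[0, 0.1, 0], [1.6, 0, 14], 15], [[0, 0.1, 0], [1.6, 0, 16], 15], [[0, 0.1, 0], [1.6, 0, 18], 15], [[0, 0.1, 0], [1.6, 0, 18], 15]]}}

```text
clock: 8.18
position: [0.5141, -0.0397, 0.0756]
ee_rot: [-0.191, -3.135, 0.001]
ft_force: [0.7, -0.0, -0.2]
width: 0.0213
```

```bash
python3 go.py .5145 -.0396 .067 83
```

```text
8.1833 [ 0.5141 -0.0397  0.0756] F [ 0.66 -0.03 -0.15] w 0.0213
[0.5145, -0.0396, 0.067, 83.0] [-0.04, -0.02, 0.02] [-0.4, 0.1, 8.6]
```

Request:
{"method": "carry_out", "body": {"series": [[[0, 0, 0], [-0.4, 0, 2], 15], [[0, 0, 0], [-0.4, 0, 4], 15], [[0, 0, 0], [-0.4, 0, 6], 15], [[0, 0, 0], [-0.4, 0, 8], 15], [[0, 0, 0], [-0.4, 0, 9], 15], [[0, 0, 0], [-0.4, 0, 10], 15], [[0, 0, 0], [-0.4, 0, 10], 15]]}}

```text
clock: 8.77
position: [0.5147, -0.0398, 0.0674]
ee_rot: [-0.191, -3.135, 0.001]
ft_force: [-5.6, 0.6, 10.2]
width: 0.0214
```

```bash
python3 go.py .5145 -.0396 .067 83
```

```text
8.7667 [ 0.5147 -0.0398  0.0674] F [-5.58  0.6  10.16] w 0.0214
[0.5145, -0.0396, 0.067, 83.0] [-0.04, -0.06, 0.03] [0.3, 0.2, 0.4]
```

Seated at the expected height with 10 N. Release.

Request:
{"method": "carry_out", "body": {"series": [[[0, 0, 0], [0, 0, 0], 45], [[0, 0, 0], [0, 0, 0], 45], [[0, 0, 0], [0, 0, 0], 45], [[0, 0, 0], [0, 0, 0], 45], [[0, 0, 0], [0, 0, 0], 45], [[0, 0, 0], [0, 0, -15], 45], [[0, 0, 0], [0, 0, -40], 45], [[0, 0, 0], [0, 0, -70], 45], [[0, 0, 0], [0, 0, -95], 45], [[0, 0, 0], [0, 0, -100], 45]]}}

```text
clock: 9.6
position: [0.5176, -0.0403, 0.1727]
ee_rot: [0.19, 3.129, -0.003]
ft_force: [0.2, -0.8, 0.8]
width: 0.0451
```

```bash
python3 - <<'E'
from workcell import manip,get_image
import pickle,cv2,numpy as np
s=manip.read_state(); w=get_image("wrist"); sd=get_image("side"); pickle.dump((s,w,sd),open("w4.pkl","wb"))
print(s["position"],s["ft_force"],s["width"])
A=cv2.resize(w["frame"][100:360,220:420,::-1],None,fx=2,fy=2,interpolation=cv2.INTER_CUBIC)
B=cv2.resize(sd["frame"][180:310,245:345,::-1],None,fx=4,fy=4,interpolation=cv2.INTER_CUBIC)
cv2.imwrite("pics/w4.png",np.hstack([A,B]))
E
```

```text
[ 0.51756432 -0.04027819  0.17267078] [ 0.22599258 -0.79029331  0.81457362] 0.04511102600040543
```

View pics/w4.png

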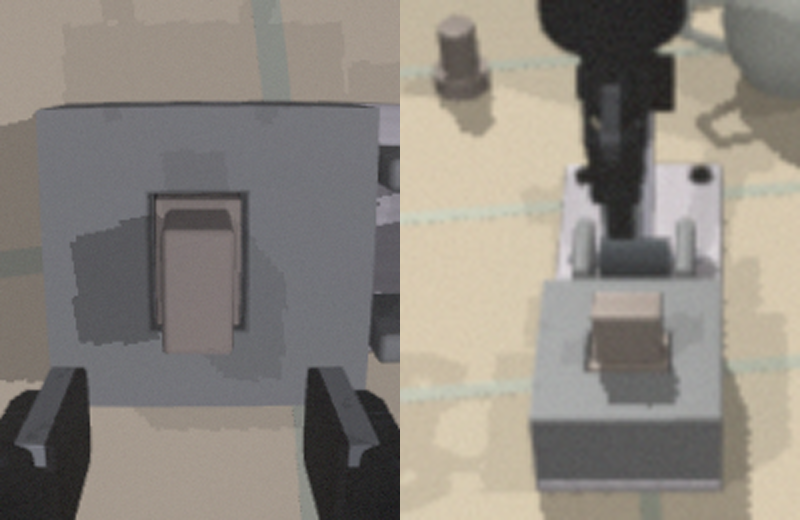

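The stamp sits square in the recess, and the fingers are clear of it. Before pressing, I check clearance from the teapot and its pencils.

```bash
python3 - <<'E'
import pickle
from h import *
d=pickle.load(open("im0.pkl","rb"));S,C=d["side"],d["scene"]
print("teapot",tri(S,(344,183),C,(371,350)))
print("red",tri(S,(335,153),C,(385,295)),"brown",tri(S,(351,152),C,(360,308)), "blue", tri(S,(348,147),C,(379,320)))
r=np.array([.5146,-.0397]);y=np.array([np.cos(np.radians(83)),np.sin(np.radians(83))])
for th in (0,.12,.28,.44,.53):
    a=np.arcsin(59/125)-th; p=r+y*(.095+.125*np.cos(a)); print(th,p.round(4),round(.05+.125*np.sin(a),4))
P=np.r_[r+y*(.095+.110),.109]; print(proj(S,P),proj(C,P),"paddle seen side (304.5,200), scene (369,268)")
E
python3 go.py .5395 .164 .18 83 .5395 .164 .125 83
```

```text
teapot (array([0.66548653, 0.30625478, 0.05149637]), np.float64(0.0040045382508349155))
red (array([0.63058695, 0.29041389, 0.16891256]), np.float64(0.016223943791668645)) brown (array([0.68096894, 0.28442504, 0.16739887]), np.float64(0.0007516913829082386)) blue (array([0.6752872 , 0.32471639, 0.16198124]), np.float64(0.008729944023986523))
0 [0.5396 0.164 ] 0.109
0.12 [0.5404 0.1702] 0.0954
0.28 [0.5411 0.1759] 0.0762
0.44 [0.5414 0.1785] 0.0564
0.53 [0.5414 0.1786] 0.0452
[[303.92919705 199.01353539]] [[368.04374138 265.64045767]] paddle seen side (304.5,200), scene (369,268)
9.7 [ 0.5159 -0.04    0.1691] F [-0.76 -0.56 -1.13] w 0.0448
[0.5395, 0.164, 0.18, 83.0] [-0.06, 0.15, 0.03] [1.3, 205.3, -11.2]
[0.5395, 0.164, 0.125, 83.0] [-0.06, 0.15, 0.03] [1.5, 205.4, 43.8]
```

Request:
{"method": "carry_out", "body": {"series": [[[0, 0, 0], [0, 20, -11], 20], [[0, 0.1, 0], [1, 55, -11], 0], [[0, 0.1, 0], [1, 90, -11], 0], [[0, 0.1, 0], [1, 125, -11], 0], [[0, 0.1, 0], [1, 160, -11], 0], [[0, 0.1, 0], [1, 185, -5], 0], [[0, 0.1, 0], [1, 200, 10], 0], [[0, 0.1, 0], [1, 206, 30], 0], [[0, 0.1, 0], [1, 206, 40], 0], [[0, 0.1, 0], [1, 206, 40], 0]], "newtons": 40}}

```text
clock: 10.53
position: [0.5365, 0.1641, 0.1232]
ee_rot: [-0.189, -3.127, 0.006]
ft_force: [-0.6, 0.5, -0.2]
width: -0.0001
```

```bash
python3 go.py .540 .165 .109 83 .5404 .1702 .0954 83 .5411 .1759 .0762 83 .5414 .1785 .0564 83 .5414 .1786 .0445 83
```

```text
10.5333 [0.5365 0.1641 0.1232] F [-0.57  0.48 -0.18] w -0.0001
[0.54, 0.165, 0.109, 83.0] [-0.24, -0.48, 0.08] [-3.4, 1.3, 14.2]
[0.5404, 0.1702, 0.0954, 83.0] [-0.24, -0.48, 0.08] [-3.3, 6.6, 27.8]
[0.5411, 0.1759, 0.0762, 83.0] [-0.24, -0.48, 0.08] [-3.5, 12.4, 46.9]
[0.5414, 0.1785, 0.0564, 83.0] [-0.24, -0.48, 0.08] [-3.7, 15.1, 66.7]
[0.5414, 0.1786, 0.0445, 83.0] [-0.24, -0.48, 0.08] [-3.7, 15.3, 78.6]
```

Request:
{"method": "carry_out", "body": {"series": [[[0, -0.4, 0], [-3.4, 1.3, 6], 0], [[0, -0.4, 0], [-3.4, 1.3, 11], 0], [[0, -0.4, 0], [-3.4, 2, 15], 0], [[0, -0.4, 0], [-3.4, 4, 20], 0], [[0, -0.4, 0], [-3.4, 6, 25], 0], [[0, -0.4, 0], [-3.4, 8, 31], 0], [[0, -0.4, 0], [-3.4, 10, 37], 0], [[0, -0.4, 0], [-3.4, 11.5, 43], 0], [[0, -0.4, 0], [-3.5, 12.5, 48], 0]]}}

```text
clock: 11.28
position: [0.542, 0.1762, 0.0771]
ee_rot: [-0.191, -3.136, 0.004]
ft_force: [-3.8, 2.3, 9.0]
width: -0.0001
```

```bash
python3 go.py .5411 .1759 .0762 83 .5414 .1785 .0564 83 .5414 .1786 .0445 83
```

```text
11.2833 [0.542  0.1762 0.0771] F [-3.81  2.32  8.96] w -0.0001
[0.5411, 0.1759, 0.0762, 83.0] [-0.15, -0.0, 0.03] [0.8, -0.4, 0.9]
[0.5414, 0.1785, 0.0564, 83.0] [-0.15, -0.0, 0.03] [0.9, 2.2, 20.7]
[0.5414, 0.1786, 0.0445, 83.0] [-0.15, -0.0, 0.03] [0.9, 2.4, 32.6]
```

Request:
{"method": "carry_out", "body": {"series": [[[0, 0, 0], [0.8, 0.5, 5], 0], [[0, 0, 0], [0.8, 1, 10], 0], [[0, 0, 0], [0.8, 1.7, 15], 0], [[0, 0, 0], [0.8, 2.2, 20], 0], [[0, 0, 0], [0.8, 2.4, 24], 0], [[0, 0, 0], [0.8, 2.4, 28], 0], [[0, 0, 0], [0.8, 2.4, 31], 0], [[0, 0, 0], [0.8, 2.4, 33], 0], [[0, 0, 0], [0.8, 2.4, 33], 0], [[0, 0, 0], [0.8, 2.4, 33], 0]]}}

```text
clock: 12.12
position: [0.5424, 0.179, 0.0462]
ee_rot: [0.192, 3.135, -0.001]
ft_force: [-3.5, 1.5, 8.2]
width: -0.0004
```

```bash
python3 go.py .5414 .1786 .0435 83;  python3 - <<'E'
from workcell import manip,get_image
import cv2,numpy as np,pickle
sd=get_image("side"); sc=get_image("scene"); w=get_image("wrist"); s=manip.read_state(); pickle.dump((s,w,sc,sd),open("w5.pkl","wb"))
A=cv2.resize(sd["frame"][165:305,245:345,::-1],None,fx=4,fy=4,interpolation=cv2.INTER_CUBIC)
B=cv2.resize(sc["frame"][190:330,280:380,::-1],None,fx=4,fy=4,interpolation=cv2.INTER_CUBIC)
cv2.imwrite("pics/w5.png",np.hstack([A,B]))
E
```

```text
12.1167 [0.5424 0.179  0.0462] F [-3.51  1.54  8.24] w -0.0004
[0.5414, 0.1786, 0.0435, 83.0] [-0.04, 0.06, -0.03] [1.0, -0.5, 2.7]
```

View pics/w5.png

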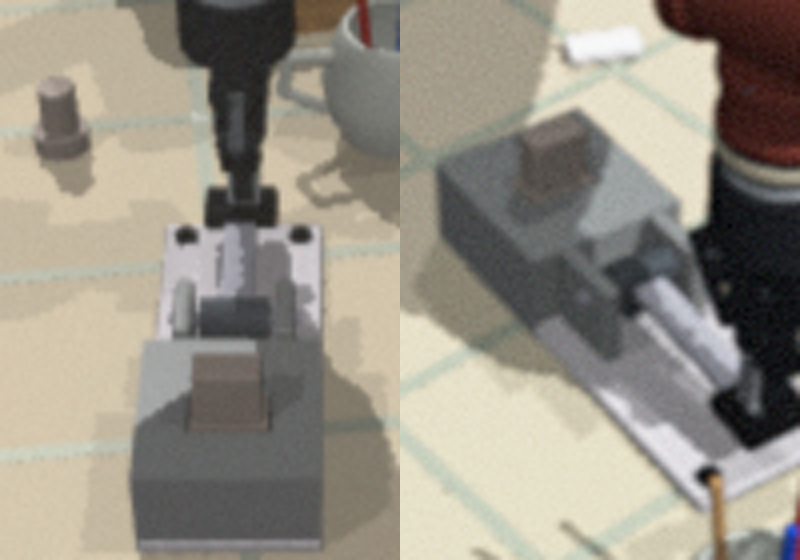

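The lever is down with the shut fingers mid-paddle, and the stamp is still seated. Height is 46.2 mm, so I'll push a further 2.5 mm for margin before the stop at 41 mm.

Request:
{"method": "carry_out", "body": {"series": [[[0, 0, 0], [0.5, 0, 1.5], 0], [[0, 0, 0], [0.5, 0, 3], 0], [[0, 0, 0], [0.5, 0, 3.5], 0], [[0, 0, 0], [0.5, 0, 3.5], 0], [[0, 0, 0], [0.5, 0, 3.5], 0], [[0, 0, 0], [0.5, 0, 3.5], 0], [[0, 0, 0], [0.5, 0, 3.5], 0], [[0, 0, 0], [0.5, 0, 3.5], 0], [[0, 0, 0], [0.5, 0, 3.5], 0]]}}

```text
clock: 13.02
position: [0.5425, 0.179, 0.0449]
ee_rot: [0.194, 3.134, 0.0]
ft_force: [-5.3, 0.3, 7.5]
width: -0.0002
```

```bash
python3 go.py .5414 .1786 .0435 83
```

```text
13.0167 [0.5425 0.179  0.0449] F [-5.3   0.27  7.55] w -0.0002
[0.5414, 0.1786, 0.0435, 83.0] [0.01, 0.1, -0.08] [1.1, -0.5, 1.4]
```

Request:
{"method": "carry_out", "body": {"series": [[[0, 0, 0], [0, 0, 2], 0], [[0, 0, 0], [0, 0, 3.5], 0], [[0, 0, 0], [0, 0, 3.5], 0], [[0, 0, 0], [0, 0, 3.5], 0], [[0, 0, 0], [0, 0, 3.5], 0], [[0, 0, 0], [0, 0, 3.5], 0], [[0, 0, 0], [0, 0, 3.5], 0], [[0, 0, 0], [0, 0, 3.5], 0]]}}

```text
clock: 13.68
position: [0.5429, 0.1789, 0.0434]
ee_rot: [0.195, 3.134, 0.001]
ft_force: [-5.5, 0.6, 8.8]
width: -0.0002
```

```bash
python3 go.py .5414 .1786 .0435 83; python3 - <<'E'
from workcell import get_image
import cv2,numpy as np
w=get_image("wrist");sd=get_image("side")
A=cv2.resize(w["frame"][:,:,::-1],(480,360)); B=cv2.resize(sd["frame"][215:305,270:345,::-1],(300,360))
cv2.imwrite("pics/w6.png",np.hstack([A,B]))
E
```

```text
13.6833 [0.5429 0.1789 0.0434] F [-5.51  0.58  8.76] w -0.0002
[0.5414, 0.1786, 0.0435, 83.0] [0.05, 0.08, -0.13] [1.5, -0.5, -0.1]
```

View pics/w6.png

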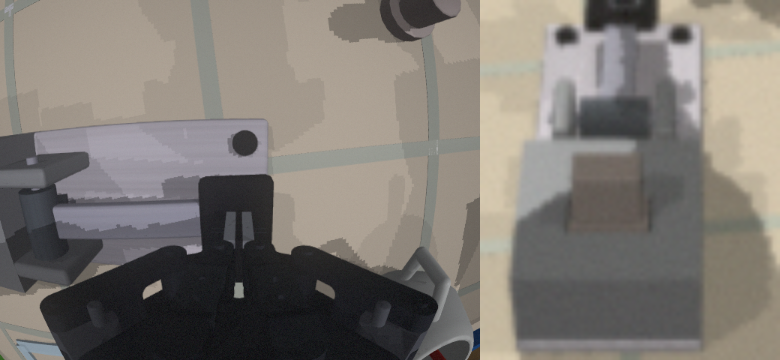

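The fingertips stand on the paddle, 43.4 mm high with 8.8 N. The stamp is seated and the teapot looks undisturbed. Handing in.

```bash
python3 -c "
from workcell import manip
print(manip.finish_job()); s=manip.read_state(); print(s['clock'],s['position'],s['ft_force'])"
```

```text
the job is handed in; nothing more can be done
None
the job is handed in; nothing more can be done
```

The taupe oblong stamp is in the inker's recess and released, and the arm is still holding the lever down. I handed the job in at about 13.8 s of the 58 s allowed; no verdict is reported.

- **Stamp:** the gripper stopped at 67.4 mm when it bottomed out with 10 N, within half a millimetre of the seated height I expected. Pictures after release show it upright, square and centred, with the fingers clear of it. I judged the final fit from those pictures and did not measure it again.
- **Lever:** the shut fingers rest on the paddle at 43.4 mm, below the 46 mm third-click height and above the 41 mm stop. They press down with about 8.8 N. The lever angle cannot be read, so I inferred it from the height; it comes to about 0.54 rad.
- **Disagreements:** the side and wrist cameras differed by about 2–3 mm. I used the wrist camera for both picking and placing so the error would cancel. A sideways force of about 5.5 N also remains at the paddle.
- **Other things on the table:** I touched nothing else on purpose, and what the last pictures show looks undisturbed. I did not measure the other objects' positions again.

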